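Shift the bench shaker's gear lever into third

ROBOT

A 6-joint arm with a two-finger parallel gripper is mounted at the origin on the work surface. World frame = base frame: x ahead of the robot, y to its left, z up, the work surface at z = 0. Lengths are in m, angles in rad, forces in N, time in s.
With the tool pointing down it reaches from about 0.35 to 0.975 m from the base axis. Payload 4.9 kg.
Tool frame: the origin (TCP) lies midway between the tips of the shut fingers; the grasp point (between the pads) lies 19 mm behind it (arm.tcp_to_grasp is the distance from the TCP to the grasp point, in m); z points along the fingers, y is the line along which they close (so a half turn about z gives the same grasp; the last joint's range is limited). The gripper opens to 85 mm and grips with 20 to 120 N. Pads are 22 mm wide; open, the fingers measure 114 mm over their backs; the gripper's body (76 mm by 85 mm) begins 54 mm behind the grasp point. The pads swing forward as they close: fully open they stand 13 mm farther back than shut.
Start: joints at [-1.308, 0.053, 1.613, -0, 1.476, -0.119], TCP at [0.233, -0.58, 0.231] pointing down, gripper open.
Joint ranges: [-3.01, 3.01], [-1.01, 2.22], [0.06, 2.58], [-1.02, 4.17], [0.09, 2.62], [-3.14, 3.14]. Speed limits (rad/s): [2.57, 2.57, 3.14, 3.14, 3.14, 3.14].

INTERFACE

Orientations are given as a unit quaternion [x, y, z, w].
In Python, from workcell import readout, grab_frame, arm gives the robot as it stands.
- The arm moves only by the shell command python3 -m pendant 'ROWS'. ROWS is JSON, a list of rows, each a list of 7 numbers: the shift along the tool's x, y, z in mm, then the turn, a rotation vector about the tool's x, y, z in rad, then the finger opening in mm, from 0 to 85.4. In form: [[tx, ty, tz, rx, ry, rz, claw], ...]. A call has 1 to 12 rows; each row shifts and turns the commanded pose from where the row before left it, along the tool's axes as they then stand; what a row does not reach is not made up. A row lasts 1/12 s, in which the tool goes at most 41.7 mm and 7.16 degrees, less where a joint would pass 70% of its speed; a pose out of reach is approached as far as the arm can. A call with a gripper value outside its range is refused whole. The fingers move at their own pace and stop on an object; the grip force is fixed at half the most. Time passes only in rows, so rows that do not move let the fingers close. It gives the time, the measured TCP pose, the force and the opening at its end, in the units of the state.
- readout.get_state(): the state, without advancing time (a new reading comes with each control period).
- grab_frame(name): name is "scene" or "side" or "wrist"; returns a dict with "pixels" (420x560x3 uint8, blue, green, red), "intrinsics" (3x3 intrinsics, pixels), "R" (3x3) and "t" (3): a world point X has camera coordinates R X + t. Camera axes: x right, y down, z forward; pixel columns grow to the right and rows downward; lengths in m; the calibration is good to about 2 mm. The wrist camera is an equidistant fisheye: a pixel r from the principal point sees the ray r / f radians off the axis. A picture is of the moment at which its call begins. There is no depth.
- arm.job_done(): hands the job in, once; it reports no verdict.
The state is a dict: "time": time; "joints": joint angles; "joint_velocities": joint speeds; "joint_efforts": joint torques, N m; "position": TCP position; "tcp_rot": TCP orientation; "force": force on the tool from outside, world axes, zero at the start; "torque": the same for the moment, N m; "finger_gap": opening from 0.0 (shut) to 1.0 (fully open).
Only numpy, scipy, OpenCV 4.12 (cv2) and the standard library are available. Lean on these libraries where they do the work, as an engineer would, in place of code of your own. Each camera call takes 0.05 s, during which the arm holds its last target. There are 200 camera calls.

TASK

Shift the bench shaker's gear lever into third, the far right slot of its H-shaped gate as seen from the robot: with the fingers, push the lever along its left slot to the cross channel, across to the right, and forward (away from the robot) until it is fully home. Push it, do not grip or shove it hard; do not let it dip into the near right slot, and leave all the loose things on and around the shaker where they are. Finish with the lever left in third and the hand clear.

Things in the scene. Friction and masses are not known exactly. Their poses are not given: they have to be found in the camera images.
- shaker: white bench-top orbital shaker, fixed. Origin on the table straight below the middle of the gate; x points forward (away from the robot, turned by its yaw), y to its left, z up. Console: x -130 to 120 mm, y +-125 mm, top at z = 100 mm. Left of it the shaking platform with a blue tube rack, y 125 to 360 mm, up to z = 108 mm.
- gate_center (a point): middle of the steel gate plate's top (110 x 100 mm, z = 108 mm), axes as the shaker's. H-shaped opening: two slots along x, 15 mm wide, centred at y = +17 (left) and -17 mm (right), x from -30 to +30 mm, joined by a cross channel 17 mm wide in x at x = 0. First slot = far left, second = near left, third = far right, fourth = near right
- cross_tilt (a joint): sideways lean of the lever, rad. 0 = upright, positive = leaning to the shaker's right (-y). In the left slot -0.24 to -0.30, in the right slot +0.24 to +0.30. No spring: friction keeps it where it is left. It can cross between the slots only while fore_tilt is within about 0.05 of 0
- fore_tilt (a joint): fore and aft lean of the lever, rad. 0 = in line with the cross channel, positive = forward (+x), -0.375 and +0.375 at the slot ends (hard stops). No spring: friction keeps it where it is left (about 2 to 3 N at the knob moves it). At the start the lever stands in the left slot, anywhere along it
- lever: gear lever: steel stem 10 mm thick through the gate, with a black ball knob 36 mm across. Origin at the pivot, 44 mm above the table and hidden in the console; z runs up the stem, the knob's centre is 150 mm along it. A gentle push moves it; more than 35 N of finger force on it counts as gripping or forcing it
- knob_center (a point): centre of the lever's ball knob, 36 mm across; about 178 to 194 mm above the table, it moves on a sphere of radius 150 mm about the pivot
- third_home (a point): fixed point on the shaker: where the knob's centre is when the lever is fully home in third
- vial: small glass vial with black screw cap, 22 mm across, 36 mm tall, loose on the far right corner of the console's top. Origin: the centre of its underside
- dish: small clear dish, 42 mm across, 14 mm tall, loose on the near right corner of the console's top. Origin: the centre of its underside
- beaker: glass beaker, 60 mm across, 75 mm tall, on the table right of the shaker. Origin: the centre of its underside
- tip_box: box with pink lid, 92 x 122 x 48 mm, on the table right of the shaker. Origin: the centre of its underside
- tube_rack: low dark green tube rack, 85 x 220 x 34 mm (46 with tubes), on the table beyond the shaker. Origin: the centre of its underside
- jar: white jar with orange lid, 84 mm across, 85 mm tall, on the table right of the shaker. Origin: the centre of its underside
- marker: blue marker pen with white cap, 120 mm long, 12 mm thick, on the table at the console's right side. Origin: the underside of its blue barrel, half-way along the barrel

How it is judged:
On the way, in this order (a step that is already met when the one before it is completed fails the run):
1. the lever has come across to the right-hand side in the cross channel (value of joint cross_tilt above 0.2 rad and value of joint fore_tilt between -0.15 and 0.15 rad), for 0.05 s.
2. the lever is pushed forward into the third slot, fully home (value of joint cross_tilt above 0.2 rad and value of joint fore_tilt above 0.33 rad), for 0.2 s.
At the end, for the whole second after the job is handed in: The lever rests in the third slot, leaning right by more than 0.2 rad and forward by more than 0.33 rad of its 0.375 (the knob within about 7 mm of the end), the hand is clear, and no bystander has moved 20 mm (all of step 2 and value of joint fore_tilt below 0.45 rad and velocity of joint cross_tilt between -0.05 and 0.05 rad/s and velocity of joint fore_tilt between -0.05 and 0.05 rad/s and distance of each of vial, dish, beaker, tip_box, tube_rack, jar, marker from where it was at the start of the episode below 0.02 m); the robot touches nothing.
It fails at once if the lever dips into the near right slot (fourth) (value of joint cross_tilt above 0.1 rad and value of joint fore_tilt below -0.17 rad).
It fails at once if the lever is gripped or shoved with more than 35 N (contact force between the fingers and lever above 35 N).
It fails at once if the lever is pushed with the arm or the gripper's body instead of the fingers (contact force between the arm and lever above 5 N).
It fails at once if a bystander is moved more than 20 mm, or lifted (distance of any of vial, dish, beaker, tip_box, tube_rack, jar, marker from where it was at the start of the episode above 0.02 m).
It also fails if it takes over 48 s, if anything falls off the work surface, if the arm or the gripper's body presses on something with over 40 N, if the wrist force passes 120 N, or if a joint passes its speed limit or range.

## Working session

There is one attempt and no reset: what is moved stays moved. The work goes in short steps, Python scripts to look and compute and a shell command to move; the robot and the scene stay as the last step left them, time stands still between calls to the robot, and variables do not carry over. Pictures are saved under pics/ and viewed, on a budget of 10 in all, crops included, one or two more only if the job needs it, and the job is handed in when it is done.

```bash
mkdir -p pics; ls
python3 - <<'E'
from workcell import readout, grab_frame, arm
import cv2,numpy as np
for n in("scene","side"):
    f=grab_frame(n); cv2.imwrite(f"pics/{n}0.png",f["pixels"]); np.savez(f"pics/{n}0.npz",**f)
    print(n,f["intrinsics"].tolist(),(-f["R"].T@f["t"]).round(3), f["R"].round(3).tolist())
s=readout.get_state();print(s)
E
```

```text
pics
scene [[386.09327630094185, 0.0, 283.811906419077], [0.0, 386.09327630094185, 209.8203799442609], [0.0, 0.0, 1.0]] [1.046 0.394 0.553] [[-0.716, 0.699, 0.009], [0.354, 0.374, -0.858], [-0.602, -0.61, -0.514]]
side [[408.0999150850866, 0.0, 280.5670087199435], [0.0, 408.0999150850866, 209.91346702529376], [0.0, 0.0, 1.0]] [ 0.424 -0.87   0.686] [[0.988, -0.151, 0.009], [-0.074, -0.538, -0.84], [0.132, 0.83, -0.543]]
{'time': 0.1, 'joints': array([-1.30799659e+00,  5.33366171e-02,  1.61417420e+00, -9.57380989e-06,
        1.47601705e+00, -1.18962560e-01]), 'joint_velocities': array([-1.51692188e-03, -3.58774621e-04, -3.07569568e-03, -3.92149132e-05,
       -8.23321576e-04,  1.39642389e-03]), 'joint_efforts': array([ 4.49113586e-04, -3.94904172e+01, -3.71362674e+01, -1.58910980e-04,
        3.84447689e-03, -2.40345930e-07]), 'position': array([ 0.23271661, -0.57943755,  0.23014713]), 'tcp_rot': array([ 9.81836895e-01,  1.89724474e-01, -7.42817514e-05, -9.64765156e-04]), 'force': array([ 0.89065506, -0.46011109,  0.85138835]), 'torque': array([-0.02043042, -0.00182758,  0.00304593]), 'finger_gap': 0.9997526575696319}
```

View pics/scene0.png

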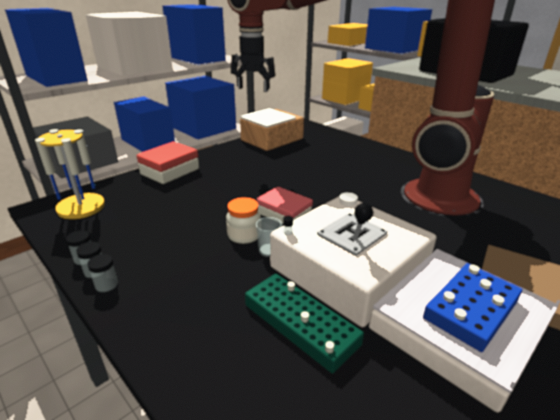

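View pics/side0.png

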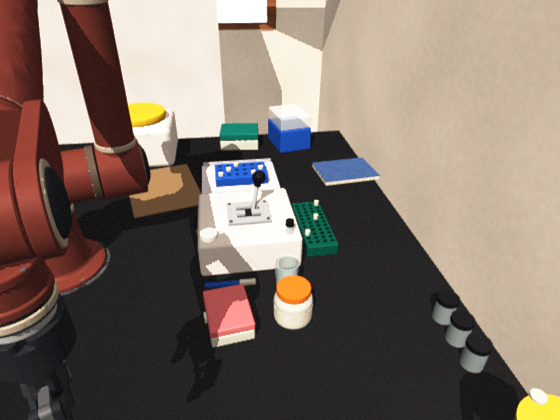

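The scene camera shows the knob at about (364,213) and the plate around (352,233). The side camera shows the knob at (258,178) and the plate around (249,212). I'll enlarge both.

```bash
cat > h.py <<'E'
import numpy as np,cv2
from scipy.optimize import least_squares
def load(n): return dict(np.load(f"pics/{n}.npz"))
def ray(f,p):
    d=f["R"].T@np.linalg.solve(f["intrinsics"],[p[0],p[1],1.]); return -f["R"].T@f["t"],d/np.linalg.norm(d)
def onz(f,p,z):
    c,d=ray(f,p); return c+d*(z-c[2])/d[2]
def tri(fs,ps):
    A=np.zeros((3,3));b=np.zeros(3)
    for f,p in zip(fs,ps):
        c,d=ray(f,p);M=np.eye(3)-np.outer(d,d);A+=M;b+=M@c
    return np.linalg.solve(A,b)
def proj(f,X):
    q=f["intrinsics"]@(f["R"]@X+f["t"]); return q[:2]/q[2]
E
python3 - <<'E'
from h import *
a,b=load("scene0"),load("side0")
for f,(x0,y0,x1,y1) in((a,(335,195,385,225)),(b,(240,160,275,195))):
    g=f["pixels"].max(2)[y0:y1,x0:x1]; m=(g<60).astype(np.uint8)
    n,l,s,c=cv2.connectedComponentsWithStats(m); print(s[1:].tolist(),(c[1:]+[x0,y0]).round(1).tolist())
A=cv2.resize(a["pixels"][190:260,305:400],None,fx=4.2,fy=6,interpolation=3)
B=cv2.resize(b["pixels"][165:235,215:310],None,fx=4.2,fy=6,interpolation=3)
cv2.imwrite("pics/crop0.png",np.hstack([A,B])[:, :800])
E
```

```text
[[0, 0, 3, 2, 5], [20, 0, 30, 30, 555], [15, 29, 3, 1, 3]] [[335.8, 195.4], [368.6, 206.3], [351.0, 224.0]]
[[32, 0, 3, 7, 11], [13, 11, 12, 16, 141]] [[273.5, 162.2], [258.3, 177.6]]
```

View pics/crop0.png

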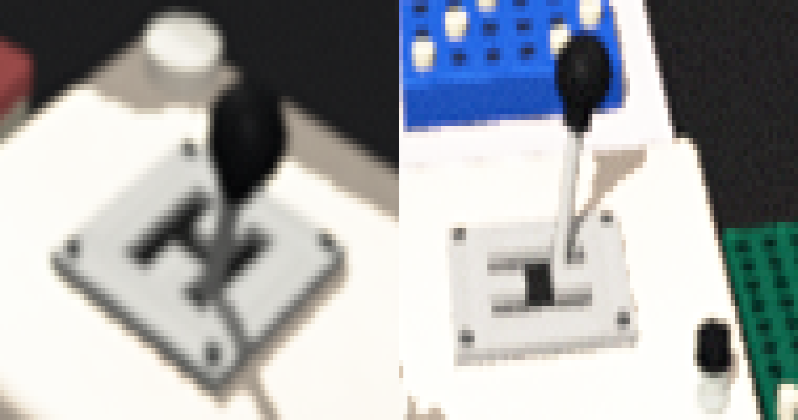

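```bash
cat >> h.py <<'E'
def gate():
    a,b=load("scene0"),load("side0")
    sc=lambda u,v:(305+u/4.2-.4,190+v/6-.4)
    sd=lambda u,v:(215+(u-399)/4.2-.4,165+v/6-.4)
    # corners: near-left, near-right, far-right, far-left
    S=[sc(325,240),sc(188,148),sc(72,247),sc(212,354)]
    D=[sd(460,233),sd(466,338),sd(622,318),sd(606,218)]
    return a,b,sc,sd,S,D
E
python3 - <<'E'
from h import *
a,b,sc,sd,S,D=gate()
P=[]
for f,ps in((a,S),(b,D)):
    q=np.array([onz(f,p,.108) for p in ps]); print(q.round(4).tolist()); P.append(q)
for q in P:
    # symmetric: yaw from far-near and left-right
    fx=(q[2]+q[3]-q[0]-q[1])/2; ly=(q[0]+q[3]-q[1]-q[2])/2
    print("c",q.mean(0).round(4),"yaw",np.arctan2(fx[1],fx[0]).round(3),np.arctan2(-ly[0],ly[1]).round(3),np.linalg.norm(fx),np.linalg.norm(ly))
print([tri([a,b],[s,d]).round(4).tolist() for s,d in zip(S,D)])
k=tri([a,b],[sc(249,136),sd(582,72)]);print("knob",k,proj(a,k),proj(b,k),sc(249,136),sd(582,72))
for nm,p in (("vial",(715,395)),):
    print(nm,onz(b,sd(*p),.105))
print("dish",onz(b,(208,234),.114),onz(a,(348,199),.114))
E
```

```text
[[0.4318, 0.0629, 0.108], [0.4323, -0.0211, 0.108], [0.5259, -0.0204, 0.108], [0.5258, 0.0641, 0.108]]
[[0.4329, 0.0643, 0.108], [0.4326, -0.0191, 0.108], [0.5264, -0.017, 0.108], [0.5262, 0.0644, 0.108]]
c [0.4789 0.0214 0.108 ] yaw 0.01 0.003 0.09376175288671092 0.08426630615430003
c [0.4795 0.0232 0.108 ] yaw 0.011 -0.001 0.09359920273794053 0.0823842371553678
[[0.4328, 0.0634, 0.1086], [0.4328, -0.0205, 0.1087], [0.5265, -0.0194, 0.1092], [0.5261, 0.0642, 0.1082]]
knob [0.5120278  0.06386145 0.18383415] [363.74936254 212.37264884] [258.08309425 176.51583526] (363.8857142857143, 212.26666666666665) (258.1714285714286, 176.6)
vial [ 0.5733091  -0.07549503  0.105     ]
dish [ 0.37717466 -0.07528503  0.114     ] [ 0.38833853 -0.05935356  0.114     ]
```

The gate centre is about (0.479, 0.022), with yaw near 0. The knob is at (0.512, 0.064, 0.184), which puts the lever forward in the left slot at about +0.22 rad. First I'll raise, square and shut the hand, then fly over.

```bash
python3 -m pendant '[[0,0,-18,0,0,0.095,0],[0,0,-18,0,0,0.095,0],[0,0,-18,0,0,0.095,0],[0,0,-18,0,0,0.095,0],[13.5,-27,0,0,0,0,0],[13.5,-27,0,0,0,0,0],[13.5,-27,0,0,0,0,0],[13.5,-27,0,0,0,0,0],[13.5,-27,0,0,0,0,0],[13.5,-27,0,0,0,0,0],[13.5,-27,0,0,0,0,0],[13.5,-27,0,0,0,0,0]]'
python3 -m pendant '[[13.5,-27,0,0,0,0,0],[13.5,-27,0,0,0,0,0],[13.5,-27,0,0,0,0,0],[13.5,-27,0,0,0,0,0],[13.5,-27,0,0,0,0,0],[13.5,-27,0,0,0,0,0],[13.5,-27,0,0,0,0,0],[13.5,-27,0,0,0,0,0],[13.5,-27,0,0,0,0,0],[13.5,-27,0,0,0,0,0],[13.5,-27,0,0,0,0,0],[13.5,-27,0,0,0,0,0]]'
```

```text
time: 1.1
position: [0.3407, -0.3622, 0.3027]
tcp_rot: [1.0, 0.001, -0.0, -0.0]
force: [0.7, 0.7, 0.2]
finger_gap: 0.0
time: 2.1
position: [0.5021, -0.0379, 0.3028]
tcp_rot: [1.0, 0.001, -0.0, -0.0]
force: [1.2, -0.5, 0.3]
finger_gap: 0.003
```

```bash
python3 -m pendant '[[14,-25.5,0,0,0,0,0],[14,-25.5,0,0,0,0,0],[14,-25.5,0,0,0,0,0],[14,-25.5,0,0,0,0,0],[0,0,0,0,0,0,0],[0,0,25,0,0,0,0],[0,0,25,0,0,0,0],[0,0,25,0,0,0,0],[0,0,25,0,0,0,0],[0,0,20,0,0,0,0],[0,0,15,0,0,0,0],[0,0,0,0,0,0,0]]'
python3 - <<'E'
from workcell import grab_frame
import cv2,numpy as np
a=grab_frame("scene")["pixels"];b=grab_frame("side")["pixels"]
A=cv2.resize(a[160:260,305:425],None,fx=3.3,fy=3.3,interpolation=3)
B=cv2.resize(b[130:230,215:335],None,fx=3.3,fy=3.3,interpolation=3)
cv2.imwrite("pics/c1.png",np.hstack([A,B]))
E
```

```text
time: 3.1
position: [0.5546, 0.0622, 0.1633]
tcp_rot: [1.0, 0.001, -0.004, 0.0]
force: [-1.0, 1.0, -0.1]
finger_gap: 0.002
```

View pics/c1.png

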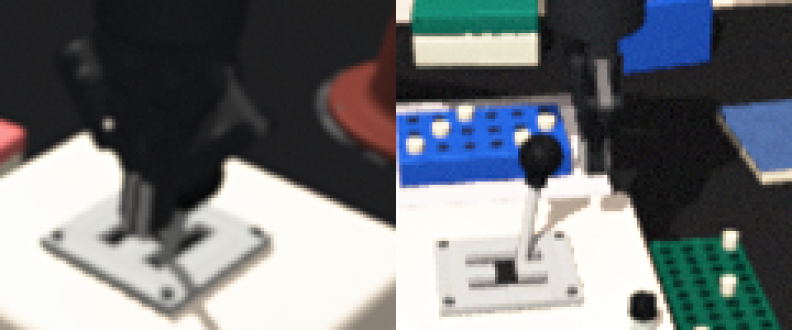

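The finger stands on the far side of the knob, about 12 mm clear of it. I'll push back gently.

```bash
python3 -m pendant '[[-4,0,0,0,0,0,0],[-4,0,0,0,0,0,0],[-4,0,0,0,0,0,0],[-3,0,0,0,0,0,0],[-3,0,0,0,0,0,0],[-3,0,0,0,0,0,0],[-3,0,0,0,0,0,0]]'
python3 -m pendant '[[-3,0,0,0,0,0,0],[-3,0,0,0,0,0,0],[-3,0,0,0,0,0,0],[-3,0,0,0,0,0,0],[-3,0,0,0,0,0,0],[0,0,0,0,0,0,0]]'
cat > look.py <<'E'
import sys
from h import *
from workcell import grab_frame
n=sys.argv[1]; b=grab_frame("side"); a=grab_frame("scene")
np.savez(f"pics/side{n}.npz",**b); np.savez(f"pics/scene{n}.npz",**a)
A=cv2.resize(a["pixels"][160:260,305:425],None,fx=3.3,fy=3.3,interpolation=3)
B=cv2.resize(b["pixels"][150:230,215:311],None,fx=4.125,fy=4.125,interpolation=3)
cv2.imwrite(f"pics/c{n}.png",np.hstack([A,B]))
E
python3 look.py 2
```

```text
time: 3.78
position: [0.5345, 0.0626, 0.1697]
tcp_rot: [1.0, 0.001, 0.002, -0.0]
force: [3.4, 0.1, 2.5]
finger_gap: 0.003
time: 4.28
position: [0.518, 0.0625, 0.168]
tcp_rot: [1.0, 0.001, -0.0, 0.0]
force: [1.5, 0.4, 2.0]
finger_gap: 0.003
```

View pics/c2.png

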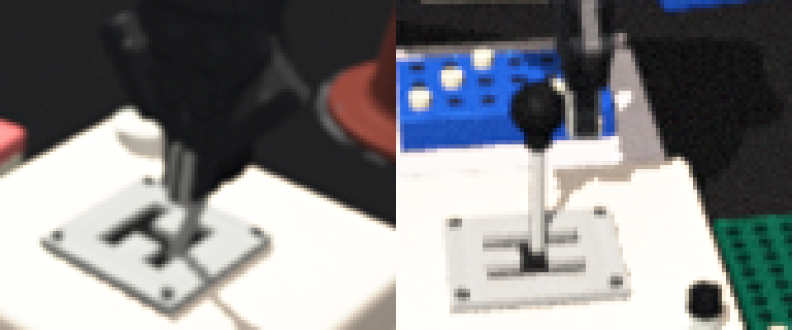

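The knob is now nearly in line with the channel, at about (537,109) in the side crop. I'll compute its x.

```bash
cat >> h.py <<'E'
def sidex(n,u,v,y=.0635):
    f=load("side"+n); c,d=ray(f,(215+(u-396)/4.125-.4,150+v/4.125-.4)); return c+d*(y-c[1])/d[1]
E
python3 - <<'E'
from h import *
print(sidex("2",537,109)); f=load("side0"); c,d=ray(f,(258.1,176.6)); print(c+d*(.0635-c[1])/d[1])
f=load("side2");g=f["pixels"].max(2)[168:182,235:265]; print(g)
E
```

```text
[0.48795419 0.0635     0.18718649]
[0.51203246 0.0635     0.183779  ]
[[188 185 187 201 227 228 227 208 165 152 162 189 227 232 231 206 109  90
   93 180  94  34  21  16  23  22  23  23  27  23]
 [114  93 103 163 222 229 228 210 112  84 100 112 176 169 160 122  58  96
  185 223 134  49  21  23  27  26  19  32  24  12]
 [157 145 148 198 228 227 230 229 196 185 131  66  80  53  48  39  26  87
  204 255 212  76  24  18  22  27  25  22  18  25]
 [211 214 213 228 229 229 228 232 227 176  97  30  33  32  32  39  33  40
  124 229 225 110  40  17  16  17  20  23  30  65]
 [228 224 210 228 229 227 230 227 172  85  38  27  30  35  32  32  38  33
   40 105 156 146 114  44  19  24  25  18  49 115]
 [204 162 126 156 203 229 231 205  97  30  29  26  35  41  35  31  36  27
   25  26  67 167 149  56  20  20  21  28  54 133]
 [192 107  84 120 209 230 229 184  64  21  22  29  40  48  43  36  35  30
   25  14  45 160 151  50  25  25  25  26  52 140]
 [216 191 189 202 227 232 229 162  57  26  31  26  38  49  49  38  33  28
   19  19  38 148 150  55  25  26  17  23  57 131]
 [229 232 229 231 229 232 238 152  43  25  28  31  31  44  47  36  26  27
   28  19  38 139 171  68  26  33  31  30  60 123]
 [232 230 224 219 217 218 220 133  45  22  19  34  29  33  33  33  29  23
   19  19  37 144 187  75  39  35  41  41  62 118]
 [213 208 199 196 191 191 194 156  58  23  26  27  23  21  25  22  18  22
   21  14  46 138 182  77  41  38  42  41  70 144]
 [190 184 181 184 183 188 186 180  94  34  23  21  24  23  31  20  21  21
   15  24  77 128 185  71  41  31  35  34  71 181]
 [180 182 185 183 186 184 185 186 153  78  21  21  18  17  21  27  18  11
   18  60 142 142 182  75  35  32  35  32  56 139]
 [184 181 183 182 182 184 185 185 184 149  70  15  15  18  17  15  19  19
   78 143 178 170 187  71  31  42  37  33  58 147]]
```

Knob x is about 0.488, so about 9 mm more is needed. Then I'll retreat forward and look again.

```bash
python3 -m pendant '[[-3,0,0,0,0,0,0],[-3,0,0,0,0,0,0],[-3,0,0,0,0,0,0],[0,0,0,0,0,0,0],[0,0,0,0,0,0,0]]'; python3 look.py 3
python3 - <<'E'
from h import *
for n in "23":
    f=load("side"+n);g=(f["pixels"].max(2)[168:182,232:258]<75).astype(np.uint8)
    k,l,s,c=cv2.connectedComponentsWithStats(g,connectivity=4); i=1+np.argmax(s[1:,4]); u,v=c[i]+[232,168]; print(s[i],u,v)
    o,d=ray(f,(u,176)); print(o+d*(.0635-o[1])/d[1])
E
```

```text
time: 4.8
position: [0.5093, 0.0625, 0.1682]
tcp_rot: [1.0, 0.001, -0.0, 0.0]
force: [0.7, -0.0, -0.0]
finger_gap: -0.003
[ 11   1  13  13 128] 249.0625 175.7578125
[0.48868008 0.0635     0.1872053 ]
[  8   1  13  13 132] 245.79545454545453 175.71969696969697
[0.48026852 0.0635     0.18780632]
```

```bash
python3 -m pendant '[[8,0,0,0,0,0,0],[14,0,0,0,0,0,0],[0,-25,0,0,0,0,0],[0,-25,0,0,0,0,0],[0,0,0,0,0,0,0]]'; python3 -c "
from workcell import readout;print(readout.get_state()['joints'].round(3))"
```

```text
time: 5.32
position: [0.5314, 0.1152, 0.1675]
tcp_rot: [1.0, 0.002, -0.001, -0.001]
force: [-0.3, 0.2, 0.1]
finger_gap: 0.001
[ 0.076 -0.092  1.864  0.002  1.372  1.642]
```

```bash
python3 -m pendant '[[-4,0,0,0,0,0,0],[0,0,0,0,0,-0.12,0],[0,0,0,0,0,-0.12,0],[0,0,0,0,0,-0.12,0],[0,0,0,0,0,-0.12,0],[0,0,0,0,0,-0.12,0],[0,0,0,0,0,-0.12,0],[0,0,0,0,0,-0.12,0],[0,0,0,0,0,-0.12,0],[0,0,0,0,0,-0.12,0],[0,0,0,0,0,-0.12,0],[0,0,0,0,0,-0.12,0]]'; python3 -m pendant '[[0,0,0,0,0,-0.12,0],[0,0,0,0,0,-0.12,0],[0,-16,0,0,0,0,0],[0,-16,0,0,0,0,0],[0,-16,0,0,0,0,0],[0,0,0,0,0,0,0]]'
```

```text
time: 6.32
position: [0.5272, 0.1115, 0.1678]
tcp_rot: [0.788, 0.616, -0.001, -0.0]
force: [0.2, -0.5, -0.6]
finger_gap: 0.001
time: 6.82
position: [0.4773, 0.1123, 0.1674]
tcp_rot: [0.71, 0.704, -0.001, -0.001]
force: [-0.0, 0.4, -0.3]
finger_gap: -0.001
```

```bash
python3 -m pendant '[[-6,0,0,0,0,0,0],[-6,0,0,0,0,0,0],[-4,0,0,0,0,0,0],[-4,0,0,0,0,0,0],[-4,0,0,0,0,0,0],[-4,0,0,0,0,0,0],[-4,0,0,0,0,0,0],[-4,0,0,0,0,0,0]]'; python3 -m pendant '[[-4,0,0,0,0,0,0],[-4,0,0,0,0,0,0],[-4,0,0,0,0,0,0],[-4,0,0,0,0,0,0],[-4,0,0,0,0,0,0]]';python3 look.py 4
```

```text
time: 7.48
position: [0.4797, 0.0768, 0.1688]
tcp_rot: [0.71, 0.704, 0.001, 0.0]
force: [0.6, 3.1, 2.1]
finger_gap: -0.0
time: 7.9
position: [0.479, 0.0566, 0.1682]
tcp_rot: [0.71, 0.704, -0.0, -0.0]
force: [0.4, 3.1, 1.5]
finger_gap: -0.003
```

View pics/c4.png

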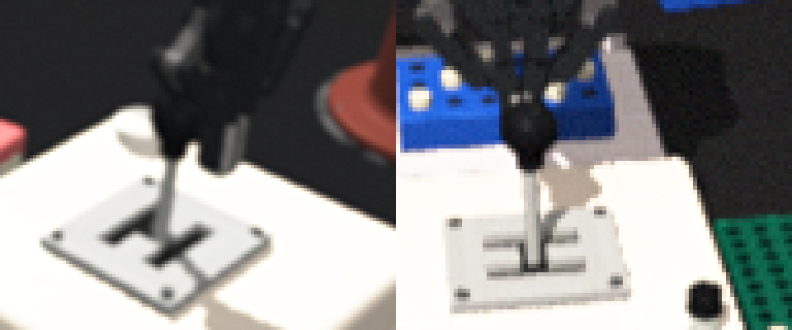

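The lever is upright in the cross channel, with the stem at (535,265) between the slots and a push of about 3 N. I'll continue right.

```bash
python3 -m pendant '[[-4,0,0,0,0,0,0],[-4,0,0,0,0,0,0],[-4,0,0,0,0,0,0],[-4,0,0,0,0,0,0],[-4,0,0,0,0,0,0],[-4,0,0,0,0,0,0],[-4,0,0,0,0,0,0],[-4,0,0,0,0,0,0]]'; python3 -m pendant '[[-3,0,0,0,0,0,0],[-3,0,0,0,0,0,0],[-2,0,0,0,0,0,0],[-2,0,0,0,0,0,0],[0,0,0,0,0,0,0]]';python3 look.py 5
```

```text
time: 8.67
position: [0.4787, 0.0245, 0.1681]
tcp_rot: [0.71, 0.704, -0.0, -0.0]
force: [0.3, 0.8, 0.1]
finger_gap: 0.002
time: 9.08
position: [0.4784, 0.0147, 0.1679]
tcp_rot: [0.71, 0.704, -0.0, -0.0]
force: [0.6, 2.7, -1.0]
finger_gap: 0.003
```

View pics/c5.png

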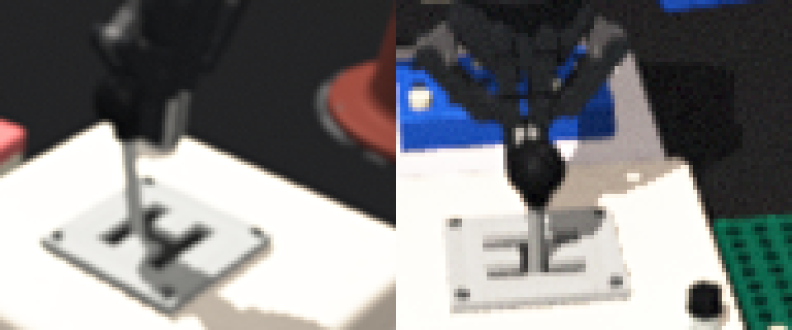

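```bash
python3 -m pendant '[[-1.5,0,0,0,0,0,0],[-1.5,0,0,0,0,0,0],[0,0,0,0,0,0,0]]';python3 -m pendant '[[8,0,0,0,0,0,0],[14,0,0,0,0,0,0],[0,-20,0,0,0,0,0],[0,-20,0,0,0,0,0],[0,-20,0,0,0,0,0],[-20,0,0,0,0,0,0],[-20,0,0,0,0,0,0],[0,0,0,0,0,0.12,0],[0,0,0,0,0,0.12,0],[0,0,0,0,0,0.12,0],[0,0,0,0,0,0.12,0],[0,0,0,0,0,0.12,0]]'; python3 -m pendant '[[0,0,0,0,0,0.12,0],[0,0,0,0,0,0.12,0],[0,0,0,0,0,0.12,0],[0,0,0,0,0,0.12,0],[0,0,0,0,0,0.12,0],[0,0,0,0,0,0.12,0],[0,0,0,0,0,0.12,0],[0,0,0,0,0,0.12,0],[0,0,0,0,0,0,0]]'; python3 look.py 6
```

```text
time: 9.43
position: [0.4784, 0.0119, 0.168]
tcp_rot: [0.71, 0.704, -0.0, -0.0]
force: [0.4, 1.2, -0.3]
finger_gap: -0.001
time: 10.43
position: [0.4188, -0.0055, 0.1689]
tcp_rot: [0.888, 0.46, 0.0, 0.001]
force: [-0.1, -0.2, 0.0]
finger_gap: -0.003
time: 11.18
position: [0.4188, -0.0054, 0.1688]
tcp_rot: [1.0, 0.0, 0.0, 0.0]
force: [1.2, 0.4, -0.2]
finger_gap: 0.003
```

View pics/c6.png

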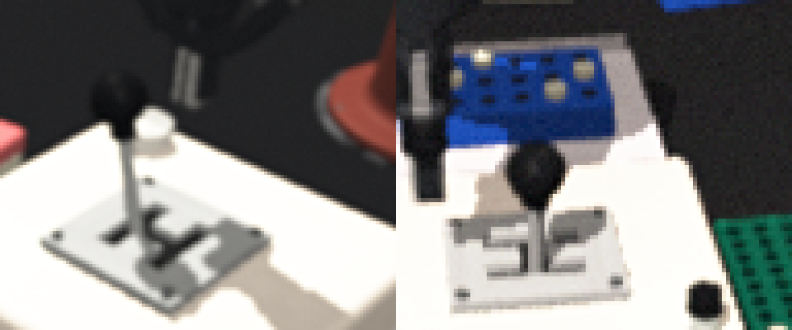

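The lever is across to the right, at the cross channel, with the knob at (537,172). I'll centre the finger behind it and push forward.

```bash
python3 -m pendant '[[0,13,0,0,0,0,0],[8,0,0,0,0,0,0],[8,0,0,0,0,0,0],[6,0,0,0,0,0,0],[4,0,0,0,0,0,0],[4,0,0,0,0,0,0],[4,0,0,0,0,0,0],[4,0,0,0,0,0,0]]'; python3 -m pendant '[[4,0,0,0,0,0,0],[4,0,0,0,0,0,0],[4,0,0,0,0,0,0],[4,0,0,0,0,0,0],[4,0,0,0,0,0,0],[4,0,0,0,0,0,0],[4,0,0,0,0,0,0],[3,0,0,0,0,0,0],[3,0,0,0,0,0,0],[0,0,0,0,0,0,0]]'; python3 look.py 7
```

```text
time: 11.95
position: [0.4566, -0.0183, 0.1682]
tcp_rot: [1.0, 0.001, -0.001, 0.0]
force: [-2.5, -0.1, 1.8]
finger_gap: -0.002
time: 12.78
position: [0.4907, -0.0183, 0.1677]
tcp_rot: [1.0, 0.001, -0.0, -0.0]
force: [-1.1, 0.4, -0.8]
finger_gap: 0.0
```

View pics/c7.png

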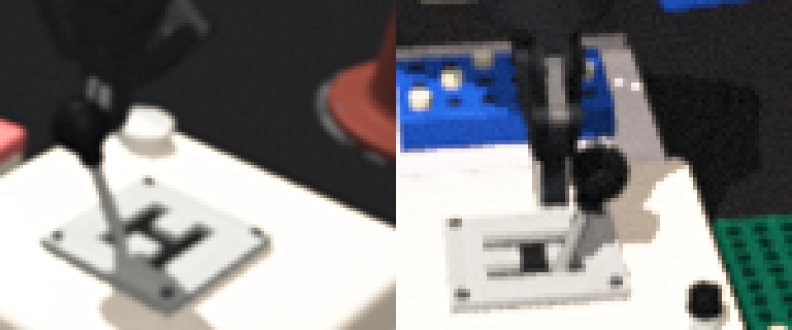

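The lever is moving into third; the knob is at (600,172) and the push is light. The last ~10 mm go in small steps, watching the force.

```bash
python3 -m pendant '[[2,0,0,0,0,0,0],[2,0,0,0,0,0,0],[2,0,0,0,0,0,0],[1,0,0,0,0,0,0]]'; python3 -m pendant '[[1,0,0,0,0,0,0],[1,0,0,0,0,0,0]]';python3 -m pendant '[[1,0,0,0,0,0,0],[0,0,0,0,0,0,0]]'
```

```text
time: 13.22
position: [0.4977, -0.0184, 0.1682]
tcp_rot: [1.0, 0.001, -0.0, 0.0]
force: [-1.3, -1.0, -1.1]
finger_gap: 0.004
time: 13.38
position: [0.4996, -0.0184, 0.1682]
tcp_rot: [1.0, 0.001, -0.0, 0.0]
force: [-2.7, -0.1, -1.8]
finger_gap: 0.001
time: 13.55
position: [0.5007, -0.0184, 0.1683]
tcp_rot: [1.0, 0.001, 0.0, 0.0]
force: [-1.3, 0.8, -1.7]
finger_gap: 0.005
```

```bash
python3 -m pendant '[[1,0,0,0,0,0,0],[0,0,0,0,0,0,0]]';python3 -m pendant '[[1,0,0,0,0,0,0],[0,0,0,0,0,0,0]]'; python3 look.py 8
python3 - <<'E'
from h import *
f=load("side8");x0,y0=255,178
g=f["pixels"].max(2)[180:202,252:280]; print(g)
E
```

```text
time: 13.72
position: [0.5017, -0.0184, 0.1683]
tcp_rot: [1.0, 0.001, 0.0, 0.0]
force: [-1.6, 0.6, -0.8]
finger_gap: -0.003
time: 13.88
position: [0.5027, -0.0183, 0.1683]
tcp_rot: [1.0, 0.001, 0.0, 0.0]
force: [-1.9, -0.4, -1.7]
finger_gap: 0.006
[[ 51  33  26  33  24  33  48  45  41  44  25  17  22  66  85  92 133 169
  171 174 173 173 171 170 171 145  56  26]
 [ 50  30  26  20  13  28  38  34  39  34  25  13  22  82  92  93 135 171
  172 174 173 170 166 171 173 168  86  25]
 [ 50  25  19  18  18  26  31  34  28  29  23  14  56 162 166 165 165 182
  181 175 171 168 170 174 170 172 110  36]
 [ 65  24  24  14  19  19  26  25  16  18  16  24  96 221 226 245 248 250
  247 188 172 175 175 174 176 171 146  57]
 [ 95  30  24  19  18  25  18  25  25  15  13  39 157 255 255 255 255 252
  243 185 174 178 175 175 172 174 168  70]
 [175  62  21  21  24  23  27  30  24  27  23  45 170 244 244 228 183 174
  134 124 147 174 176 175 175 174 174  98]
 [233  91  22  14  27  24  26  27  27  23  19  32 123 126 121  74  39  40
   27  52  91 130 168 175 172 174 171 148]
 [249 108  25  20  23  21  28  22
[... 1022 characters left out ...]
255 226 189  83  43  37  32  37  37  78 143  54  19  21  24  24  27  21
   18  22  10  18  63 152 186 188 188 188]
 [255 243 198  89  40  31  31  30  31  75 124  48  12  22  24  17  21  23
   19  13  26  60 147 187 187 189 186 190]
 [255 251 205 105  42  53  63  65  72  85  82  23  17  19  17  19  19  20
   20  39  86 147 181 187 189 188 185 207]
 [255 255 231 170 111 152 181 188 211 200 129  39  12  19   3  15  21  75
   88 139 163 184 185 189 188 184 200 253]
 [254 254 247 236 217 221 231 233 239 233 148  46  23  22  15  25  62 148
  156 184 188 189 190 189 186 186 203 255]
 [243 243 241 237 235 234 233 234 232 212 127  83  63  38  43  75 146 182
  189 188 188 190 187 189 190 188 199 244]]
```

```bash
python3 - <<'E'
from h import *
f=load("side8")
for u in (268,268.7,269.3):
    o,d=ray(f,(u,192.5)); print(o+d*(-.018-o[1])/d[1])
E
python3 -m pendant '[[1,0,0,0,0,0,0],[0,0,0,0,0,0,0]]';python3 -m pendant '[[1,0,0,0,0,0,0],[0,0,0,0,0,0,0]]'
```

```text
[ 0.52758052 -0.018       0.182192  ]
[ 0.52929682 -0.018       0.18205565]
[ 0.53076877 -0.018       0.18193871]
time: 14.15
position: [0.5037, -0.0183, 0.1683]
tcp_rot: [1.0, 0.001, 0.0, -0.0]
force: [-2.0, -0.9, -1.9]
finger_gap: -0.003
time: 14.32
position: [0.5047, -0.0183, 0.1683]
tcp_rot: [1.0, 0.001, 0.0, -0.0]
force: [-2.1, -0.2, -1.6]
finger_gap: 0.003
```

```bash
python3 -m pendant '[[1,0,0,0,0,0,0],[0,0,0,0,0,0,0]]';python3 -m pendant '[[1,0,0,0,0,0,0],[0,0,0,0,0,0,0]]'
```

```text
time: 14.48
position: [0.5057, -0.0183, 0.1683]
tcp_rot: [1.0, 0.001, 0.0, 0.0]
force: [-2.0, 0.0, -2.4]
finger_gap: 0.002
time: 14.65
position: [0.5067, -0.0183, 0.1683]
tcp_rot: [1.0, 0.001, 0.0, -0.0]
force: [-1.3, -0.9, -1.9]
finger_gap: -0.003
```

```bash
python3 -m pendant '[[1,0,0,0,0,0,0],[0,0,0,0,0,0,0]]';python3 -m pendant '[[1,0,0,0,0,0,0],[0,0,0,0,0,0,0]]'; python3 look.py 9
python3 - <<'E'
from h import *
f=load("side9"); g=f["pixels"].max(2)
print(g[188:197,256:284])
E
```

```text
time: 14.82
position: [0.5077, -0.0183, 0.1683]
tcp_rot: [1.0, 0.001, 0.0, -0.0]
force: [-2.0, -0.1, -2.1]
finger_gap: -0.003
time: 14.98
position: [0.5085, -0.0183, 0.1682]
tcp_rot: [1.0, 0.001, -0.0, -0.0]
force: [-2.9, 0.1, -1.0]
finger_gap: 0.004
[[118  55  27  24  19  20  27  51 107  85  29  26  19  17  15  15  26  21
   18  29  70 139 172 172 123 117 143 118]
 [172  80  27  23  27  17  22  58 107  63  22  15  14  10  13  23  31  27
   24  18  34 113 176 182 168 174 185 179]
 [188 108  34  21  28  23  21  50  69  26  22  14  17  21  12  17  13  19
   17  22  19  81 180 187 186 185 189 192]
 [189 119  46  32  34  33  37  59  83  26  15  16  14  20  21  19  19  18
   15  19  20  42 155 188 185 185 188 190]
 [192 124  51  37  41  39  44  64  97  34   9  26  24  26  35  37  27  22
   26  28  24  36 120 185 189 186 190 188]
 [189 124  55  41  44  41  44  73 151  58  17  24  29  36  47  43  29  26
   26  23  22  27 125 185 190 189 187 184]
 [186 121  49  38  41  38  41  75 134  50  20  23  27  30  33  31  29  28
   28  19  15  39 138 187 192 190 191 190]
 [191 120  51  39  38  31  38  67 101  39  21  20  24  29  30  24  28  28
   25  17  10  60 163 193 189 191 191 211]
 [188 120  50  38  36  38  44  73 146  59  21  19  28  20  20  23  25  26
   18  11  31 114 181 190 188 188 200 253]]
```

View pics/c9.png

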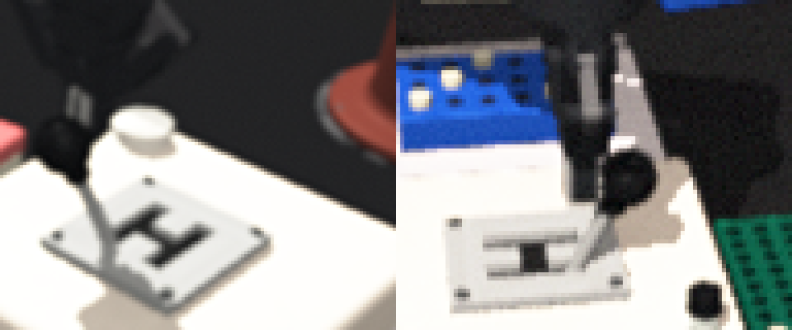

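The knob is at (630,177) and the stem is almost at the slot end. I estimate x at about 0.534, which matches home. One or two more small pushes should show the stop.

```bash
python3 -m pendant '[[1,0,0,0,0,0,0],[0,0,0,0,0,0,0]]';python3 -m pendant '[[1,0,0,0,0,0,0],[0,0,0,0,0,0,0]]'
```

```text
time: 15.25
position: [0.5092, -0.0183, 0.168]
tcp_rot: [1.0, 0.001, -0.001, -0.0]
force: [-3.1, 1.3, -1.9]
finger_gap: 0.001
time: 15.42
position: [0.5101, -0.0182, 0.1678]
tcp_rot: [1.0, 0.001, -0.001, -0.0]
force: [-5.6, 0.3, -2.8]
finger_gap: -0.001
```

```bash
python3 -m pendant '[[1,0,0,0,0,0,0],[0,0,0,0,0,0,0],[0,0,0,0,0,0,0]]'
```

```text
time: 15.67
position: [0.5107, -0.0182, 0.1676]
tcp_rot: [1.0, 0.001, -0.001, -0.0]
force: [-5.6, 0.9, -2.6]
finger_gap: 0.003
```

The force has risen to about 5.6 N and the finger lags its command, so the lever is at the hard stop. I'll back off, raise the hand and check.

```bash
python3 -m pendant '[[-4,0,0,0,0,0,0],[-12,0,0,0,0,0,0],[-25,0,0,0,0,0,0],[-25,0,0,0,0,0,0],[0,0,-30,0,0,0,0],[0,0,-30,0,0,0,0],[0,0,-30,0,0,0,0],[0,0,-30,0,0,0,0],[0,0,0,0,0,0,0],[0,0,0,0,0,0,0]]'; python3 look.py 10
python3 - <<'E'
from h import *
f=load("side10"); g=f["pixels"].max(2)
print(g[188:197,256:284:1])
a=load("side0")["pixels"].astype(int);d=abs(a-f["pixels"]).max(2)
cv2.imwrite("pics/fin.png",np.hstack([cv2.resize(f["pixels"][140:370,190:350],(400,575)),cv2.resize(load("scene10")["pixels"][150:365,220:400],(400,575))]))
E
```

```text
time: 16.5
position: [0.4478, -0.0188, 0.2926]
tcp_rot: [1.0, 0.001, 0.005, 0.001]
force: [-0.4, -0.8, -0.6]
finger_gap: -0.001
[[253 253 254 255 200 169 169 177 171 133  62  33  28  27  32  31  39  36
   30  49 130 231 255 255 228 223 253 229]
 [253 253 250 235 176 172 184 201 179  81  30  25  31  33  38  36  38  37
   36  21  30 138 255 255 255 255 255 255]
 [238 238 235 198 198 247 252 255 170  49  26  26  32  34  44  42  35  39
   33  28  13  76 248 255 255 255 255 255]
 [249 249 251 249 250 255 255 255 164  40  23  32  31  37  51  51  41  29
   27  28  25  44 197 255 255 254 254 255]
 [254 254 255 255 255 255 255 255 149  32  28  29  30  39  51  54  41  32
   25  28  21  30 169 255 255 254 254 255]
 [254 254 254 254 254 254 255 255 143  26  23  26  30  41  37  46  34  29
   21  22  19  34 180 255 255 255 254 254]
 [254 254 254 254 254 254 255 255 157  34  20  29  24  27  35  31  30  29
   24  22  14  59 239 255 255 254 254 254]
 [254 254 254 254 254 254 255 255 201  53  17  27  26  26  32  33  24  23
   18  18  13 101 255 255 255 254 254 254]
 [254 254 254 254 254 254 255 255 240  84  13  22  24  23  21  25  24  22
   20  11  45 181 255 255 255 254 254 254]]
```

View pics/fin.png

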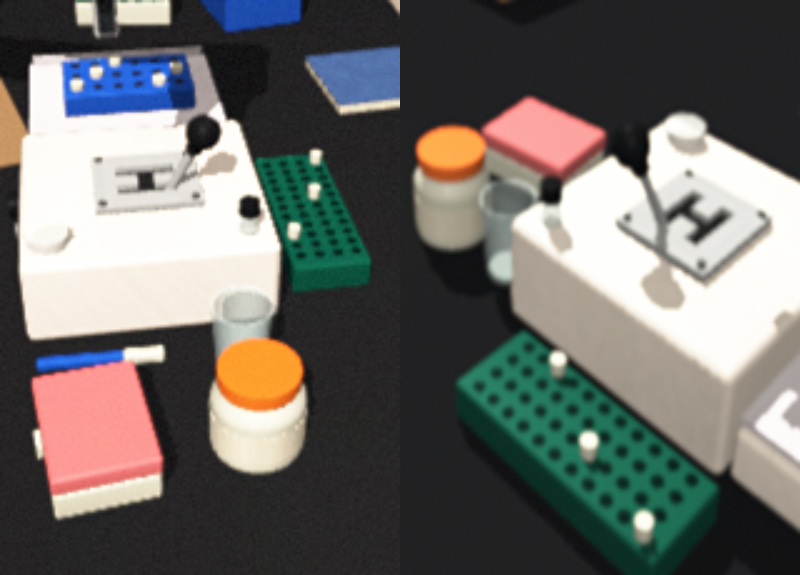

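The picture shows the lever in the far right slot, with the knob at (203,133) on the left half. The hand is clear and the bystanders are where they were. The knob stayed at column 271 through the last 2 mm of push, which confirms the stop.

```bash
python3 -c "
from workcell import arm;print(arm.job_done())"
```

```text
the job is handed in; nothing more can be done
None
```

The lever is in third and the job is handed in; it gave no verdict. With the fingers shut, I pushed the knob back along the left slot to the cross channel, across to the right, and forward to the stop. I then backed the hand off and raised it about 12 cm, well clear. The job took about 16.6 s of the 48 s.

**Fully home:** over the last 2 mm of push the force rose from about 2 N to 5.6 N while the knob stayed still in the images. It sits at x ≈ 0.535 m, against about 0.532–0.534 m computed for home, so the two agree within calibration.

**Force:** every wrist reading during the pushes was under about 7 N. I only took readings between moves, so a brief peak between them would not show.

**Bystanders:** I compared the last pictures with the first by eye and saw nothing moved, but did not measure each item's shift.

I saw no failed or disagreeing checks.

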